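# Set the length stop of a strip gauge and lock it

## Robot

A 7-joint arm with a two-finger parallel gripper is mounted at the origin on the work surface. World frame = base frame: x ahead of the robot, y to its left, z up, the work surface at z = 0. Lengths are in m, angles in rad, forces in N, time in s.
With the tool pointing down it reaches from about 0.425 to 0.875 m from the base axis. Payload 8.4 kg.
Tool frame: the origin (TCP) lies midway between the tips of the shut fingers; the grasp point (between the pads) lies arm.tcp_to_grasp behind it (arm.tcp_to_grasp is the distance from the TCP to the grasp point, in m); x points along the fingers, y is the direction in which the jaws open and shut, and the axes are right-handed (so a half turn about x gives the same grasp; the last joint's range is limited). The gripper opens to 87 mm and grips with 3 to 60 N. Pads are 19 mm wide; open, the fingers measure 117 mm over their backs; the gripper's body (75 mm by 190 mm) begins 51 mm behind the grasp point.
Start: joints at [-1.334, 0.333, 0.04, 1.465, -0.013, 1.343, -0.059], TCP at [0.214, 0.614, 0.223] pointing down, gripper open.
Joint ranges: [-2.58, 2.58], [-0.38, 2.09], [-1.3, 1.39], [0.25, 2.4], [-1.5, 4.64], [0.08, 2.09], [-2.65, 2.65]. Speed limits (rad/s): [2.22, 2.22, 2.79, 2.79, 3.14, 3.14, 3.14].

## Interface

Orientations are given as a rotation vector (axis times angle).
In Python, from bench import arm gives the robot as it stands.
- The arm moves only by the tool carry_out, never from a script. Its argument "increments" is a list of rows, each a list of 3 entries, a list of its own where there are three numbers: the shift along the tool's x, y, z in mm, then the turn about the tool's x in rad, then the finger opening in mm, from 0 to 87. A call has 1 to 10 rows; each row is the pose to reach, as a shift and turn from the pose commanded when the call began, along the tool's axes at that moment; what a row does not reach only later rows make up. A row lasts 1/10 s, in which the tool goes at most 50 mm and 8.59 degrees, less where a joint would pass 70% of its speed; a pose out of reach is approached as far as the arm can. A call with a gripper value outside its range is refused whole. The fingers move at their own pace and stop on an object; "force" is the grip in N (left out, the last holds). Time passes only in rows, so rows that repeat a pose let the fingers close. It gives the time, the measured TCP pose, the force and the opening at its end, in the units of the state.
- arm.observe(): the state, without advancing time (a new reading comes with each control period).
- arm.snapshot(name): name is "scene" or "side" or "wrist"; returns (picture, depth): 384x512x3 uint8, blue, green, red; 384x512 float32, m along the optical axis (not along the pixel's ray), 0 where there is no reading.
- arm.camera_info(name): a dict with "mtx" (3x3 intrinsics, pixels), "world_to_cam" (4x4, takes a point from world to camera coordinates). Camera axes: x right, y up, looking along -z (the intrinsics and any distortion apply to the point x, -y, -z); pixel columns grow to the right and rows downward; lengths in m; the calibration is good to about 2 mm. A picture is of the moment at which its call begins: read the wrist's pose just before it. camera_info takes no time and is no camera call; for the wrist camera it gives the pose at the moment of the call.
- arm.job_done(): hands the job in, once; it reports no verdict.
The state is a dict: "time": time; "joint_positions": joint angles; "qd": joint speeds; "joint_torque": joint torques, N m; "ee_pos": TCP position; "ee_rot": TCP orientation; "wrist_force": force on the tool from outside, world axes, zero at the start; "torque": the same for the moment, N m; "grip_width": opening from 0.0 (shut) to 1.0 (fully open).
Only numpy, scipy, OpenCV 4.12 (cv2) and the standard library are available. Lean on these libraries where they do the work, as an engineer would, in place of code of your own. Each camera call takes 0.05 s, during which the arm holds its last target.

## Task

With a fingertip, push the white stop along the aluminium rail of the strip gauge until it clicks into the yellow catch (not the blue one), then press the red pin on top of the stop all the way down to lock it there. Only push and press: do not pinch the stop, and leave the other things on the table where they are.

Things in the scene. Friction and masses are not known exactly. Their poses are not given: they have to be found in the camera images.
- gauge: Strip gauge: fixed plywood board 300 x 460 mm with a green mat, top 17 mm above the table. Origin on the table under the rail's middle; the aluminium rail (36 mm wide, top at 29 mm) runs 220 mm either way along the gauge's y. Board from x = -240 to +60 mm. A dark track beside the rail at x = 32 mm (top at 27 mm) carries the catches. Black end blocks at y = 217 and -217 mm, 45 mm high.
- stop (a joint): Position of the white stop along the rail, m, from -0.165 to +0.165; 0 in the middle, grows along the gauge's +y. It starts between the two catches. Sliding it takes about 1 N (plus about 6 N per m/s). It reads the same as the stop's y in the gauge's frame.
- stop_mid (a point): Centre of the white stop's block, 49.5 mm above the table: 46 mm across the rail (x), 40 mm along it (y, rubber pads included), from 29.5 to 69.5 mm above the table. A thin fence, under 31 mm high, reaches 111 mm towards the robot; a grey bracket (22 to 42 mm on the far side, up to 64.5 mm) holds the roller. It cannot leave the rail. Axes as the gauge's, x pointing away from the robot.
- stop_left (a point): Middle of the outer face of the black rubber pad on the stop's side that faces the gauge's +y; 40 mm along x, 3 mm thick, 32 mm high, from 34.5 to 66.5 mm above the table. 20 mm from the stop's middle. Pushing here moves the stop to -y.
- stop_right (a point): The same for the pad on the side that faces the gauge's -y. Pushing here moves the stop to +y. Touching both pads with the fingers at once counts as pinching.
- pawl (a joint): Height of the stop's spring-loaded roller, m, shown by the orange peg on the far side: 0 while it lies down on the track or in a catch's notch, up to 0.007 on a catch's crest. Its spring presses down with 6 N at 0 and 8.8 N on a crest.
- lock (a joint): Red locking pin on the stop's top, m: 0 up, 0.008 fully pressed (2 mm then stand proud). Takes about 3 N to press and stays where it is left.
- lock_top (a point): Centre of the top face of the red pin (20 mm across), 79.5 mm above the table while up; 5 mm nearer the robot than the stop's middle (along -x of the gauge).
- catch_yellow: Yellow catch on the track, 40 mm long: two humps (crests 7 mm high, 7 mm either side) and a V notch. Origin at the notch, 27 mm above the table, 32 mm beyond the rail's middle. The stop is in when level with it along y. From 22 mm before, the push rises to some 7 N; just past the crest the stop jumps the last 6 mm in by itself and the push drops to nothing. Pushing on out of the notch takes over 12 N.
- catch_blue: Blue catch, the same shape, on the other side of the stop; which of the two is toward +y changes. It belongs to another strip length: do not put the stop in it. Loose bystanders, not tracked: tape roll and paper weight on the mat (over 120 mm to the robot side of the rail, up to 60 mm above the table), tub and bottle beyond the gauge (over 85 mm from the rail, up to 110 mm high).

How it is judged:
By the outcome, as a careful person would: the job done as asked, in the order asked, and still so for the second after the job is handed in, with the robot touching nothing.
It also fails if it takes over 64 s, if anything falls off the work surface, if the arm or the gripper's body presses on something with over 40 N, if the wrist force passes 120 N, or if a joint passes its speed limit or range.

## Working session

There is one attempt and no reset: what is moved stays moved. The work goes in short steps, Python scripts to look and compute and a tool call to move; the robot and the scene stay as the last step left them, time stands still between calls to the robot, and variables do not carry over. Pictures are saved under pics/ and viewed, and the job is handed in when it is done.

Besides the shell and the picture viewer there is one more tool, called after ">>>" by a JSON object that holds its "method" and its "body", one argument or row to a line. carry_out: Moves the arm, as the interface text tells. Its arguments: {"type":"object","properties":{"increments":{"type":"array","items":{"type":"array"}},"force":{"type":"number"}},"required":["increments"]}

```bash
ls; mkdir -p pics; python3 - <<'E'
from bench import arm
import cv2,numpy as np
s=arm.observe()
for k in s: print(k,np.round(s[k],4))
print(arm.tcp_to_grasp)
for n in("scene","side","wrist"):
    ci=arm.camera_info(n); print(n,{k:np.round(v,4).tolist() if not isinstance(v,str) else v for k,v in ci.items()})
    p,d=arm.snapshot(n); cv2.imwrite(f"pics/{n}0.png",p); np.save(f"pics/{n}0.npy",d)
E
```

```text
pics
time 0.0
joint_positions [-1.3342  0.3339  0.0399  1.4663 -0.0134  1.3433 -0.0585]
qd [-0.0003 -0.0001  0.0003 -0.0002  0.0001 -0.0013 -0.0003]
joint_torque [ 2.00000e-04 -6.56342e+01  1.33560e+00 -4.03815e+01 -5.96000e-02
  4.49000e-02  2.00000e-04]
ee_pos [0.2141 0.6132 0.2216]
ee_rot [ 0.2623  1.5548 -0.2649]
wrist_force [ 0.0074 -1.0583  0.5204]
torque [-0.0259  0.0292 -0.0373]
grip_width 0.9978
0.0187
scene {'mtx': [[419.5296, 0.0, 258.775], [0.0, 419.5296, 181.4985], [0.0, 0.0, 1.0]], 'world_to_cam': [[0.6812, 0.7321, -0.0006, -0.4048], [-0.5129, 0.4778, 0.7132, 0.2117], [0.5224, -0.4854, 0.701, -0.997], [0.0, 0.0, 0.0, 1.0]]}
side {'mtx': [[365.361, 0.0, 259.9298], [0.0, 365.361, 192.7007], [0.0, 0.0, 1.0]], 'world_to_cam': [[-0.9403, -0.3401, 0.0106, 0.537], [0.271, -0.7297, 0.6278, -0.1907], [-0.2058, 0.5932, 0.7783, -0.6073], [0.0, 0.0, 0.0, 1.0]]}
wrist {'mtx': [[320.7573, 0.0, 253.9169], [0.0, 320.7573, 195.0391], [0.0, 0.0, 1.0]], 'world_to_cam': [[0.3293, 0.9442, -0.001, -0.6487], [-0.9067, 0.3159, -0.2794, 0.0336], [-0.2635, 0.0929, 0.9602, -0.3901], [0.0, 0.0, 0.0, 1.0]]}
```

View pics/scene0.png

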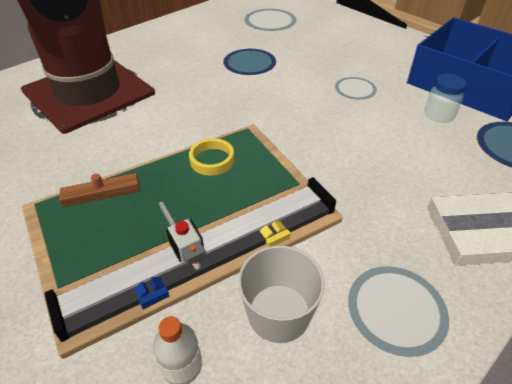

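View pics/side0.png

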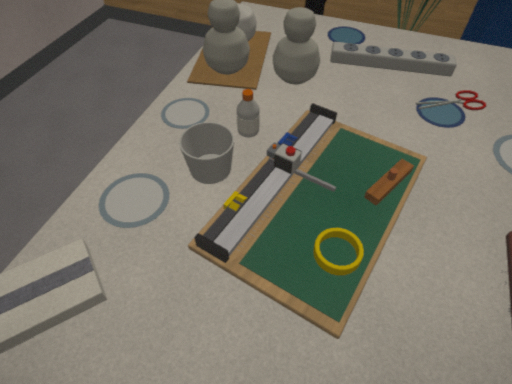

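View pics/wrist0.png

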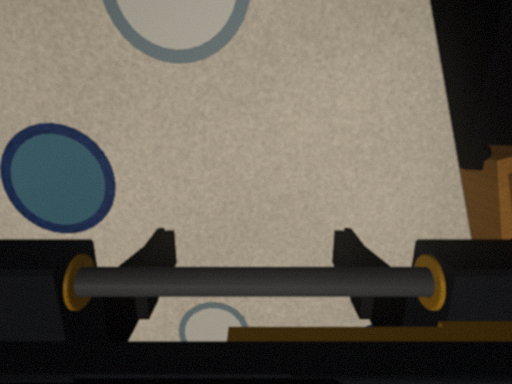

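The scene view shows the red pin at about (182,228), the yellow catch at (275,233) and the blue catch at (152,290). In the side view the pin is at (290,151) and the yellow catch at (235,201). The tape roll and the paper weight lie on the mat, on the robot's side of the rail.

```bash
cat > h.py <<'E'
import cv2,numpy as np
from bench import arm
def ray(n,u,v,ci=None):
    ci=ci or arm.camera_info(n); K=np.array(ci["mtx"]);T=np.array(ci["world_to_cam"])
    D=ci.get("dist",None)
    x=(u-K[0,2])/K[0,0]; y=(v-K[1,2])/K[1,1]
    d=T[:3,:3].T@np.array([x,-y,-1.]); c=-T[:3,:3].T@T[:3,3]
    return c,d
def onz(n,u,v,z,ci=None):
    c,d=ray(n,u,v,ci); return c+d*(z-c[2])/d[2]
def depthpt(n,u,v,z,ci=None):
    c,d=ray(n,u,v,ci); return c+d*z
def tri(a,b):
    (c1,d1),(c2,d2)=a,b
    A=np.stack([d1,-d2],1); t=np.linalg.lstsq(A,c2-c1,rcond=None)[0]
    p,q=c1+t[0]*d1,c2+t[1]*d2
    return (p+q)/2,np.linalg.norm(p-q)
def proj(n,p,ci=None):
    ci=ci or arm.camera_info(n); K=np.array(ci["mtx"]);T=np.array(ci["world_to_cam"])
    q=T[:3,:3]@np.asarray(p)+T[:3,3]; return K[0,0]*q[0]/-q[2]+K[0,2],-K[1,1]*q[1]/-q[2]+K[1,2]
R={"red":((0,170,90),(4,255,255)),"orange":((5,170,120),(13,255,255)),"yellow":((22,150,110),(33,255,255)),"blue":((110,170,50),(125,255,255)),"white":((0,0,150),(179,40,255)),"green":((70,100,20),(90,255,120))}
def blobs(img,col,roi=None,amin=8):
    m=cv2.inRange(cv2.cvtColor(img,cv2.COLOR_BGR2HSV),*map(np.array,R[col]))
    if roi: 
        z=np.zeros_like(m); u0,v0,u1,v1=roi; z[v0:v1,u0:u1]=m[v0:v1,u0:u1]; m=z
    n,l,s,c=cv2.connectedComponentsWithStats(m)
    return [(c[i].round(1).tolist(),s[i].tolist()) for i in range(1,n) if s[i][4]>=amin],l
E
python3 - <<'E'
from h import *
print(arm.camera_info("scene").keys())
for n in("scene","side"):
    im=cv2.imread(f"pics/{n}0.png"); d=np.load(f"pics/{n}0.npy")
    for c in("red","orange","yellow","blue","green"):
        for (cc,s) in blobs(im,c)[0]:
            u,v=map(int,np.round(cc)); print(n,c,cc,s,np.round(depthpt(n,*cc,d[v,u]),4))
    roi=(130,190,300,320) if n=="scene" else(190,110,340,220)
    u0,v0,u1,v1=roi
    cv2.imwrite(f"pics/{n}0z.png",cv2.resize(im[v0:v1,u0:u1],None,fx=4.5,fy=4.5,interpolation=cv2.INTER_CUBIC))
E
```

```text
dict_keys(['mtx', 'world_to_cam'])
scene red [181.5, 227.2] [176, 221, 12, 13, 135] [ 0.5497 -0.1095  0.0801]
scene orange [192.5, 248.1] [191, 245, 4, 7, 23] [ 0.5846 -0.117   0.072 ]
scene orange [169.2, 328.2] [159, 317, 22, 25, 389] [ 0.6804 -0.2142  0.1105]
scene yellow [211.3, 156.5] [189, 139, 45, 37, 942] [0.3981 0.0582 0.0177]
scene yellow [275.2, 233.7] [260, 221, 30, 25, 434] [0.622  0.0093 0.0299]
scene blue [469.0, 64.2] [408, 18, 104, 103, 6646] [0.6124 0.6007 0.0948]
scene blue [151.1, 292.0] [135, 277, 33, 31, 534] [ 0.5757 -0.1881  0.0267]
scene green [155.5, 207.9] [36, 130, 262, 157, 15379] [ 0.4375 -0.0931  0.0175]
scene green [211.5, 156.1] [197, 150, 30, 13, 292] [0.3962 0.06   0.0165]
side red [472.3, 100.5] [462, 91, 23, 18, 109] [ 0.1755 -0.5133  0.0095]
side red [458.3, 93.9] [457, 92, 5, 6, 11] [ 0.2096 -0.532   0.0083]
side red [290.4, 150.0] [287, 147, 8, 7, 48] [ 0.5461 -0.1048  0.0802]
side yellow [234.3, 200.4] [224, 191, 23, 20, 216] [0.6189 0.0138 0.0291]
side yellow [338.9, 249.2] [315, 227, 49, 44, 641] [0.406  0.043  0.0181]
side green [328.2, 220.2] [243, 131, 175, 184, 11868] [ 0.4383 -0.0106  0.0198]
side green [337.4, 250.9] [321, 239, 34, 25, 645] [0.4078 0.0479 0.019 ]
side green [335.6, 316.5] [333, 315, 5, 5, 11] [0.3851 0.164  0.0173]
```

View pics/scene0z.png

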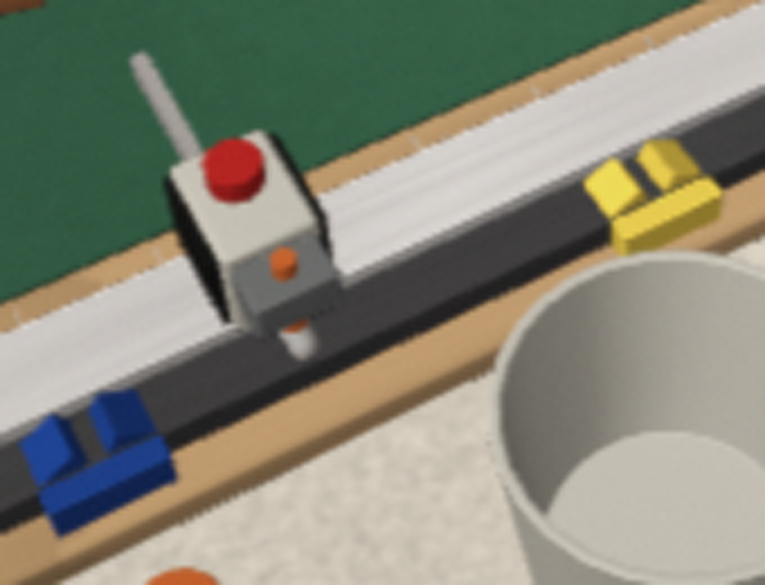

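View pics/side0z.png

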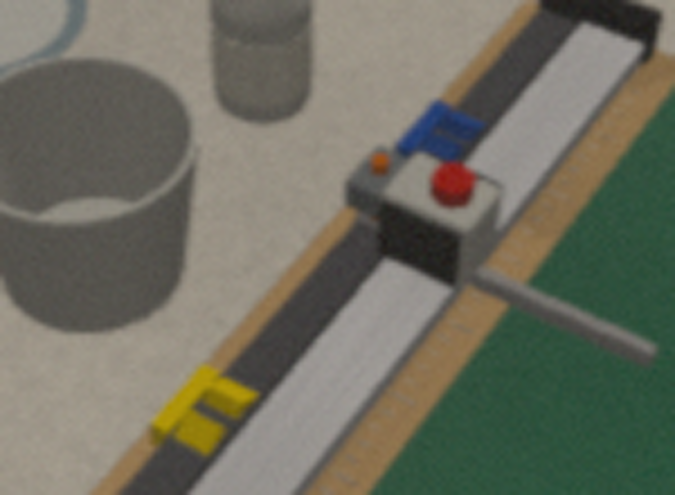

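```bash
python3 - <<'E'
from h import *
for n in("scene","side"):
    im=cv2.imread(f"pics/{n}0.png"); d=np.load(f"pics/{n}0.npy")
    # rectify plane z=.029 at 1mm/px
    xs,ys=np.meshgrid(np.arange(.3,.8,.001),np.arange(-.4,.3,.001),indexing='ij')
    ci=arm.camera_info(n);K=np.array(ci["mtx"]);T=np.array(ci["world_to_cam"])
    P=np.stack([xs,ys,0*xs+.029],-1)@T[:3,:3].T+T[:3,3]
    mu=(K[0,0]*P[...,0]/-P[...,2]+K[0,2]).astype(np.float32);mv=(-K[1,1]*P[...,1]/-P[...,2]+K[1,2]).astype(np.float32)
    w=cv2.remap(im,mu,mv,cv2.INTER_LINEAR); cv2.imwrite(f"pics/{n}_rect.png",w)
    # depth based heights: rail
    vv,uu=np.mgrid[0:384,0:512]
    rays=np.stack([(uu-K[0,2])/K[0,0],-(vv-K[1,2])/K[1,1],-np.ones_like(uu,float)],-1)@T[:3,:3]
    X=-T[:3,:3].T@T[:3,3]+rays*d[...,None]
    hsv=cv2.cvtColor(im,cv2.COLOR_BGR2HSV)
    m=((X[...,2]>.025)&(X[...,2]<.034)&(hsv[...,1]<35)&(hsv[...,2]>110)&(X[...,0]>.4)&(X[...,0]<.75)&(X[...,1]>-.4)&(X[...,1]<.25)).astype(np.uint8)
    nn,l,s,c=cv2.connectedComponentsWithStats(m)
    pts=[]
    for i in range(1,nn):
        if s[i][4]>400:
            vs,us=np.where(l==i); q=np.array([onz(n,u,v,.029,ci)[:2] for u,v in zip(us,vs)]);pts.append(q); print(n,s[i],q.mean(0))
    q=np.concatenate(pts).astype(np.float32)
    r=cv2.minAreaRect(q*1000); b=cv2.boxPoints(r); print(r); print(b.round(1).tolist())
    vx,vy,x0,y0=cv2.fitLine(q,cv2.DIST_HUBER,0,.001,.001).ravel(); print("yaw",np.arctan2(-vx,vy),x0,y0)
ps=[]
for c,roi1,roi2 in(("red",(170,215,195,245),(280,140,300,160)),("yellow",(255,215,300,260),(220,185,250,220))):
    a=blobs(cv2.imread("pics/scene0.png"),c,roi1)[0][0][0]; b=blobs(cv2.imread("pics/side0.png"),c,roi2)[0][0][0]
    print(c,tri(ray("scene",*a),ray("side",*b)))
E
```

```text
scene [ 201  187  119   66 2305] [0.58038389 0.01256571]
scene [  57  247  126   71 2755] [ 0.53008492 -0.21387031]
((558.578369140625, -85.36393737792969), (422.5537109375, 39.37971496582031), 77.3751449584961)
[[493.20001220703125, -287.20001220703125], [531.5999755859375, -295.79998779296875], [624.0, 116.5], [585.5, 125.0999984741211]]
yaw -0.21814975 0.55299777 -0.1107211
side [294 115  39  46 661] [ 0.5257592  -0.22107254]
side [ 214  168   76   84 1732] [0.58019677 0.0194527 ]
((556.4345703125, -87.3382568359375), (418.44989013671875, 36.631317138671875), 77.41476440429688)
[[493.0, -287.5], [528.7000122070312, -295.5], [619.9000244140625, 112.9000015258789], [584.0999755859375, 120.9000015258789]]
yaw -0.22075567 0.5651599 -0.04698574
red (array([ 0.54696248, -0.10819783,  0.07669327]), np.float64(0.00022256922619273513))
yellow (array([0.61992295, 0.01162312, 0.02595467]), np.float64(0.00013149242589832624))
```

View pics/scene_rect.png

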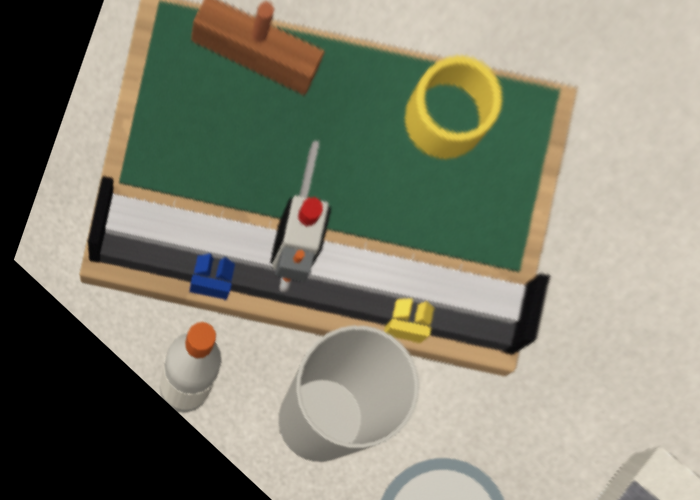

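```bash
cat >> h.py <<'E'
from scipy.spatial.transform import Rotation as Ro
yaw=-.2195; C=np.array([.5575,-.0865])
EY=np.array([-np.sin(yaw),np.cos(yaw)]);EX=np.array([np.cos(yaw),np.sin(yaw)])
def g2w(x,y,z): return np.array([*(C+x*EX+y*EY),z])
def w2g(p): q=np.asarray(p)[:2]-C; return np.array([q@EX,q@EY,p[2]])
def st():
    s=arm.observe(); M=Ro.from_rotvec(s["ee_rot"]).as_matrix(); return s,M
def rel(x,y,z):
    s,M=st(); print("rel tool mm",(M.T@(g2w(x,y,z)-s["ee_pos"])*1000).round(1))
def show():
    s,M=st(); print("t",s["time"],"gauge mm",(w2g(s["ee_pos"])*1000).round(1),"F gauge",np.round([s["wrist_force"][:2]@EX,s["wrist_force"][:2]@EY,s["wrist_force"][2]],2),"grip",s["grip_width"])
    ang=np.arctan2(*(M[:2,1]@np.array([EX,EY]).T)); print("tool y angle from rail",ang, "q",np.round(s["joint_positions"],3))
E
python3 - <<'E'
from h import *
s,M=st(); print(M.round(3)); show()
for y in(-.12,-.105): 
    p=g2w(.032,y,.03); print(y,proj("scene",p),proj("side",p))
for y in (.105,.11,.115):
    p=g2w(.032,y,.029); print(y,proj("scene",p),proj("side",p))
rel(0,-.08,.2)
E
```

```text
[[-0.     0.33   0.944]
 [-0.001  0.944 -0.33 ]
 [-1.    -0.001  0.   ]]
t 0.15 gauge mm [-487.6  608.3  221.9] F gauge [-0.61 -0.31  0.31] grip 0.999294870710174
tool y angle from rail 0.11634298966395801 q [-1.334  0.334  0.04   1.466 -0.013  1.343 -0.059]
-0.12 (np.float64(131.56235118562466), np.float64(294.4536742992481)) (np.float64(295.34286721815965), np.float64(133.22540741785636))
-0.105 (np.float64(142.0154591577001), np.float64(289.59698449322997)) (np.float64(292.0886157656224), np.float64(137.02488536862938))
0.105 (np.float64(270.4061338407759), np.float64(230.3399289838877)) (np.float64(238.7741614575707), np.float64(199.61062287806487))
0.11 (np.float64(273.10335179271004), np.float64(229.08568298410245)) (np.float64(237.29824903741184), np.float64(201.33510189724524))
0.115 (np.float64(275.7859686110186), np.float64(227.8382267261062)) (np.float64(235.8110724511859), np.float64(203.0727421431933))
rel tool mm [  22.7 -627.   564.2]
```

>>> {"method": "carry_out", "body": {
  "increments": [
    [[0,-15,30],0,0],
    [[0,-36,72],-0.02,0],
    [[0,-56,112],-0.04,0],
    [[0,-76,152],-0.06,0],
    [[0,-96,192],-0.08,0],
    [[0,-116,232],-0.1,0],
    [[0,-136,272],-0.116,0],
    [[0,-156,312],-0.116,0],
    [[0,-176,352],-0.116,0],
    [[0,-195,392],-0.116,0]
  ],
  "force": 20
}}

```text
time: 1.15
ee_pos: [0.521, 0.2987, 0.2225]
ee_rot: [0.173, 1.564, -0.173]
wrist_force: [0.4, 0.7, 0.1]
grip_width: 0.17
```

```bash
python3 - <<'E'
from h import *
show(); rel(0,-.09,.2); print(st()[0]["ee_pos"])
E
```

```text
t 1.15 gauge mm [-119.5  368.   222.5] F gauge [0.27 0.82 0.11] grip 0.16975912182022732
tool y angle from rail 0.00033801347209508673 q [-0.827  0.234  0.277  1.603 -0.066  1.314  0.811]
rel tool mm [  22.5 -458.   119.7]
[0.52095674 0.29872936 0.2225081 ]
```

>>> {"method": "carry_out", "body": {
  "increments": [
    [[0,-35,20],0,0],
    [[0,-80,40],0,0],
    [[0,-125,60],0,0],
    [[0,-170,80],0,0],
    [[0,-215,95],0,0],
    [[0,-260,105],0,0],
    [[0,-305,112],0,0],
    [[0,-350,116],0,0],
    [[0,-395,119],0,0],
    [[0,-440,120],0,0]
  ]
}}

```text
time: 2.15
ee_pos: [0.5406, -0.1569, 0.2225]
ee_rot: [0.173, 1.564, -0.172]
wrist_force: [0.1, 0.0, -0.1]
grip_width: 0.004
```

>>> {"method": "carry_out", "body": {
  "increments": [
    [[20,-18,0],0,0],
    [[20,-18,0],0,0],
    [[20,-18,0],0,0]
  ]
}}

```text
time: 2.45
ee_pos: [0.537, -0.1723, 0.2022]
ee_rot: [0.173, 1.565, -0.173]
wrist_force: [0.9, 1.2, 1.1]
grip_width: 0.005
```

```bash
python3 - <<'E'
from h import *
show(); rel(0,-.085,.045)
for n in("scene","wrist"):
    p,d=arm.snapshot(n); cv2.imwrite(f"pics/{n}1.png",p)
s,M=st(); print(proj("scene",s["ee_pos"]))
E
```

```text
t 2.45 gauge mm [ -1.3 -88.2 202.2] F gauge [0.58 1.36 1.1 ] grip 0.004855550344032192
tool y angle from rail 0.0008019023746210098 q [-0.281  0.183  0.585  1.731 -0.106  1.26   1.679]
rel tool mm [157.2   3.2   1.5]
(np.float64(118.56053530544469), np.float64(182.64938080566463))
```

View pics/scene1.png

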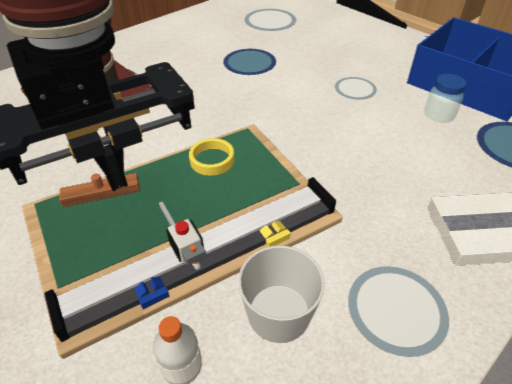

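View pics/wrist1.png

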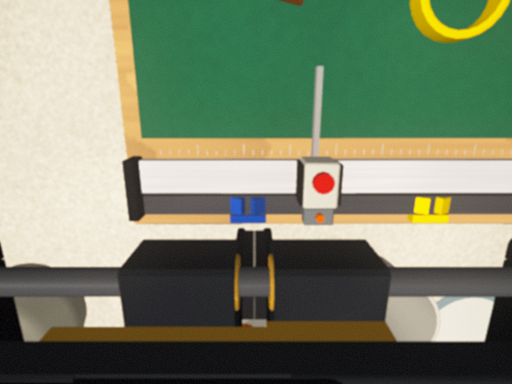

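The wrist view shows the rail level in the picture. The red pin is at (322,183), the yellow notch at about (432,207) and the blue one at (248,209). I'll measure from this view too.

```bash
python3 - <<'E'
from h import *
im=cv2.imread("pics/wrist1.png"); ci=arm.camera_info("wrist")
for c,roi,z in(("red",(300,160,340,200),.0795),("yellow",(400,180,470,230),.029),("blue",(215,190,280,230),.029)):
    for b in blobs(im,c,roi,30)[0]:
        x0,y0,w,h,_=b[1]; print(c,b,(w2g(onz("wrist",*b[0],z,ci))*1000).round(1), "bbox l/r",(w2g(onz("wrist",x0,b[0][1],z,ci))*1000).round(1),(w2g(onz("wrist",x0+w,b[0][1],z,ci))*1000).round(1))
for uv in((230,159),(230,194),(460,159),(460,194)): print(uv,(w2g(onz("wrist",*uv,.029,ci))*1000).round(1))
E
```

```text
red ([323.1, 182.7], [313, 173, 21, 20, 321]) [ -6.5 -24.2  79.5] bbox l/r [ -6.5 -33.4  79.5] [ -6.5 -14.2  79.5]
yellow ([430.2, 210.3], [407, 197, 44, 26, 888]) [ 37.3 107.4  29. ] bbox l/r [37.4 81.8 29. ] [ 37.3 130.4  29. ]
blue ([247.1, 210.6], [231, 198, 34, 24, 566]) [ 38.  -94.9  29. ] bbox l/r [  38.  -112.7   29. ] [ 38.  -75.1  29. ]
(230, 159) [ -19.5 -112.7   29. ]
(230, 194) [  18.9 -113.4   29. ]
(460, 159) [-19.9 130.   29. ]
(460, 194) [ 18.5 137.   29. ]
```

>>> {"method": "carry_out", "body": {
  "increments": [
    [[30,0,0],0,0],
    [[70,0,0],0,0],
    [[110,0,0],0,0],
    [[140,0,0],0,0],
    [[153,0,0],0,0],
    [[153,0,0],0,0],
    [[153,0,0],0,0]
  ]
}}

```text
time: 3.25
ee_pos: [0.5384, -0.1725, 0.051]
ee_rot: [0.172, 1.562, -0.172]
wrist_force: [0.8, 0.3, 0.0]
grip_width: 0.007
```

```bash
python3 - <<'E'
from h import *
show()
p,d=arm.snapshot("scene"); cv2.imwrite("pics/scene2.png",p)
E
```

```text
t 3.25 gauge mm [  0.1 -88.1  51. ] F gauge [0.74 0.45 0.02] grip 0.0071876010160983935
tool y angle from rail -0.00044528737554669443 q [-0.231  0.349  0.549  1.886 -0.22   0.964  1.769]
```

View pics/scene2.png

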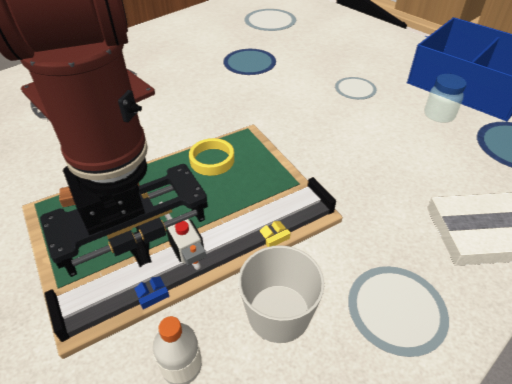

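>>> {"method": "carry_out", "body": {
  "increments": [
    [[0,5,0],0,0],
    [[0,11,0],0,0],
    [[0,17,0],0,0],
    [[0,23,0],0,0],
    [[0,28,0],0,0],
    [[0,34,0],0,0],
    [[0,41,0],0,0],
    [[0,48,0],0,0],
    [[0,54,0],0,0],
    [[0,60,0],0,0]
  ]
}}

```text
time: 4.3
ee_pos: [0.5504, -0.1138, 0.0496]
ee_rot: [0.172, 1.564, -0.173]
wrist_force: [-1.2, -1.3, 0.9]
grip_width: 0.002
```

```bash
python3 - <<'E'
from h import *
show()
p,d=arm.snapshot("scene"); cv2.imwrite("pics/scene3.png",p[180:330,100:320].repeat(3,0).repeat(3,1))
b=blobs(p,"red",(150,190,320,260))[0];print(b)
for q in b: print((w2g(onz("scene",*q[0],.077))*1000).round(1))
E
```

```text
t 4.3 gauge mm [ -1.  -28.2  49.6] F gauge [-0.89 -1.51  0.93] grip 0.0023241986157068735
tool y angle from rail 0.00026831529116902057 q [-0.321  0.343  0.528  1.893 -0.208  0.96   1.652]
[([197.6, 223.8], [192, 220, 11, 8, 58])]
[ 0.7 -0.8 77. ]
```

View pics/scene3.png

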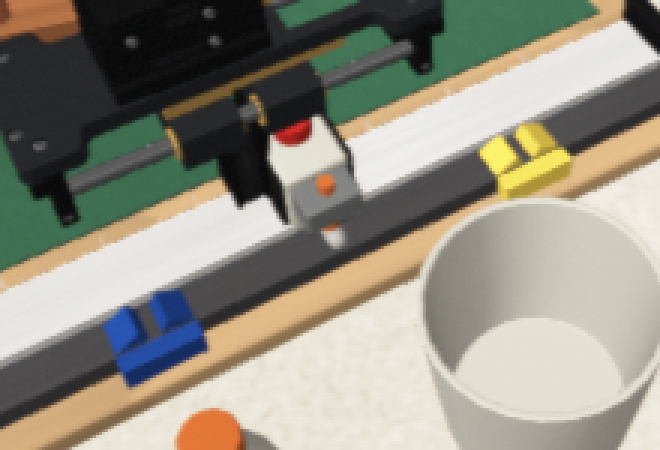

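>>> {"method": "carry_out", "body": {
  "increments": [
    [[0,6,0],0,0],
    [[0,13,0],0,0],
    [[0,20,0],0,0],
    [[0,27,0],0,0],
    [[0,34,0],0,0],
    [[0,41,0],0,0],
    [[0,48,0],0,0],
    [[0,55,0],0,0],
    [[0,61,0],0,0],
    [[0,66,0],0,0]
  ]
}}

```text
time: 5.35
ee_pos: [0.5648, -0.0491, 0.0495]
ee_rot: [0.172, 1.564, -0.172]
wrist_force: [-1.0, -1.8, 0.2]
grip_width: 0.003
```

```bash
cat >> h.py <<'E'
def look(k,save=True):
    show()
    p,d=arm.snapshot("scene")
    if save: cv2.imwrite(f"pics/scene{k}.png",cv2.resize(p[180:300,170:330],None,fx=5,fy=5,interpolation=cv2.INTER_CUBIC))
    def f(im): return [( (w2g(onz("scene",*b[0],.064))*1000).round(1).tolist(),b[0],b[1][4]) for b in blobs(im,"orange",(170,190,330,290),4)[0]]
    print("peg now",f(p)); print("peg ref(stop -24)",f(cv2.imread("pics/scene0.png")))
E
python3 - <<'E'
from h import *
look(4)
E
```

```text
t 5.35 gauge mm [-1.1 38.  49.5] F gauge [-0.62 -1.98  0.22] grip 0.0031354439044377833
tool y angle from rail 7.90656663387977e-05 q [-0.413  0.349  0.501  1.88  -0.201  0.963  1.53 ]
peg now [([27.7, 68.5, 64.0], [248.5, 223.3], 22)]
peg ref(stop -24) [([27.3, -22.2, 64.0], [192.5, 248.1], 23)]
```

View pics/scene4.png

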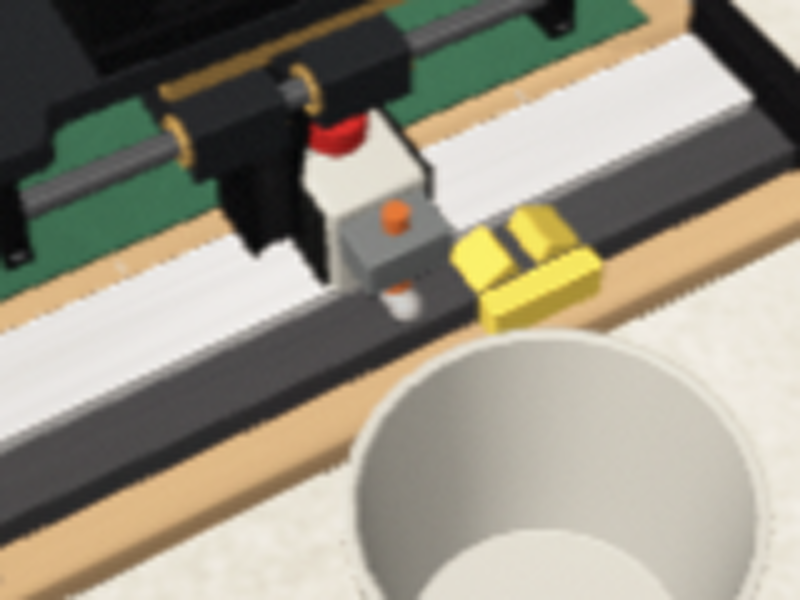

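>>> {"method": "carry_out", "body": {
  "increments": [
    [[0,4,0],0,0],
    [[0,8,0],0,0],
    [[0,12,0],0,0],
    [[0,16,0],0,0],
    [[0,19,0],0,0],
    [[0,22,0],0,0],
    [[0,24,0],0,0],
    [[0,26,0],0,0]
  ]
}}

```text
time: 6.2
ee_pos: [0.5701, -0.0257, 0.0496]
ee_rot: [0.172, 1.564, -0.175]
wrist_force: [-3.6, -6.3, 1.7]
grip_width: 0.003
```

```bash
python3 - <<'E'
from h import *
look(5)
E
```

```text
t 6.2 gauge mm [-1.  62.1 49.6] F gauge [-2.15 -6.95  1.66] grip 0.003171244915478858
tool y angle from rail 0.0012591391322413067 q [-0.447  0.355  0.492  1.87  -0.199  0.966  1.484]
peg now [([27.1, 93.4, 64.0], [262.6, 216.6], 21)]
peg ref(stop -24) [([27.3, -22.2, 64.0], [192.5, 248.1], 23)]
```

>>> {"method": "carry_out", "body": {
  "increments": [
    [[0,1.5,0],0,0],
    [[0,3,0],0,0],
    [[0,4.5,0],0,0],
    [[0,6,0],0,0],
    [[0,6,0],0,0]
  ]
}}

```text
time: 6.75
ee_pos: [0.5713, -0.0201, 0.0496]
ee_rot: [0.172, 1.564, -0.175]
wrist_force: [-3.2, -5.3, 3.5]
grip_width: 0.005
```

```bash
python3 - <<'E'
from h import *
look(6)
E
```

```text
t 6.75 gauge mm [-1.  67.8 49.6] F gauge [-1.97 -5.92  3.52] grip 0.004624882588342577
tool y angle from rail 0.0015461956213830624 q [-0.454  0.357  0.49   1.867 -0.199  0.967  1.474]
peg now [([25.8, 100.0, 64.0], [265.9, 214.4], 28)]
peg ref(stop -24) [([27.3, -22.2, 64.0], [192.5, 248.1], 23)]
```

View pics/scene6.png

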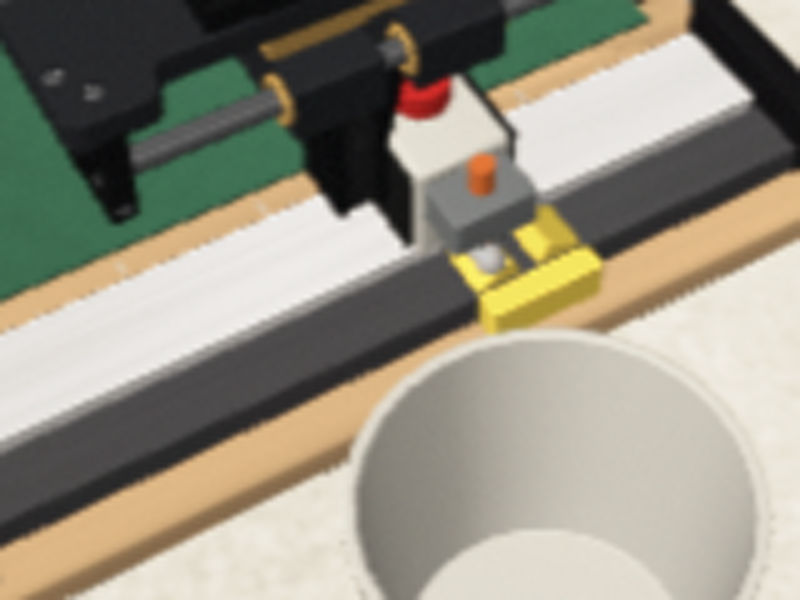

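>>> {"method": "carry_out", "body": {
  "increments": [
    [[0,1,0],0,0],
    [[0,2,0],0,0],
    [[0,3,0],0,0],
    [[0,3,0],0,0]
  ]
}}

```text
time: 7.2
ee_pos: [0.5719, -0.0173, 0.0496]
ee_rot: [0.172, 1.564, -0.175]
wrist_force: [-2.9, -7.2, 2.3]
grip_width: 0.002
```

```bash
python3 - <<'E'
from h import *
look(7)
E
```

```text
t 7.2 gauge mm [-1.  70.6 49.6] F gauge [-1.23 -7.69  2.31] grip 0.0017636349597718462
tool y angle from rail 0.0016617544872974844 q [-0.458  0.358  0.489  1.866 -0.199  0.967  1.468]
peg now [([25.4, 103.2, 64.0], [267.6, 213.4], 29)]
peg ref(stop -24) [([27.3, -22.2, 64.0], [192.5, 248.1], 23)]
```

View pics/scene7.png

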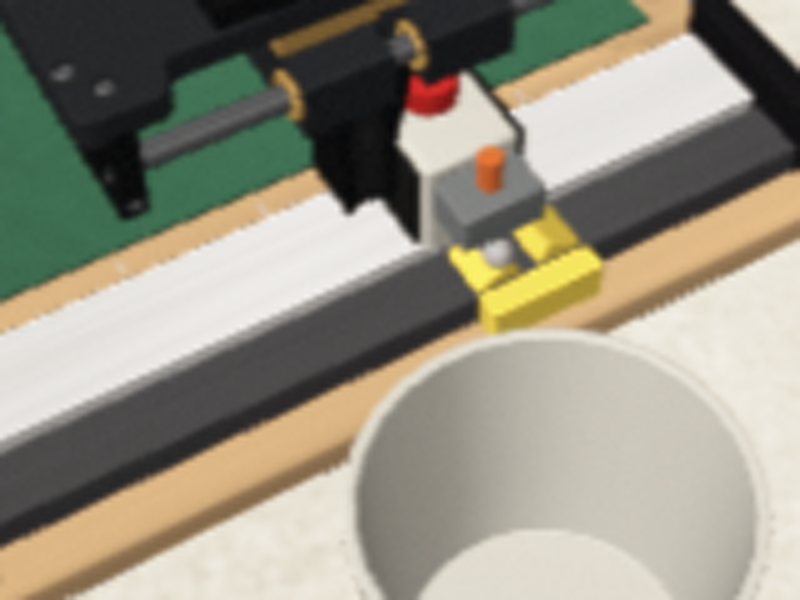

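>>> {"method": "carry_out", "body": {
  "increments": [
    [[0,0.8,0],0,0],
    [[0,1.6,0],0,0],
    [[0,2,0],0,0],
    [[0,2,0],0,0]
  ]
}}

```text
time: 7.65
ee_pos: [0.5732, -0.013, 0.0497]
ee_rot: [0.173, 1.563, -0.172]
wrist_force: [0.4, -0.3, -0.1]
grip_width: 0.008
```

```bash
python3 - <<'E'
from h import *
look(8)
E
```

```text
t 7.65 gauge mm [-0.6 75.2 49.7] F gauge [ 0.42 -0.18 -0.1 ] grip 0.00789522202260982
tool y angle from rail -9.334030051697839e-05 q [-0.461  0.358  0.486  1.864 -0.201  0.966  1.465]
peg now [([27.8, 112.0, 64.0], [273.3, 212.2], 19)]
peg ref(stop -24) [([27.3, -22.2, 64.0], [192.5, 248.1], 23)]
```

View pics/scene8.png

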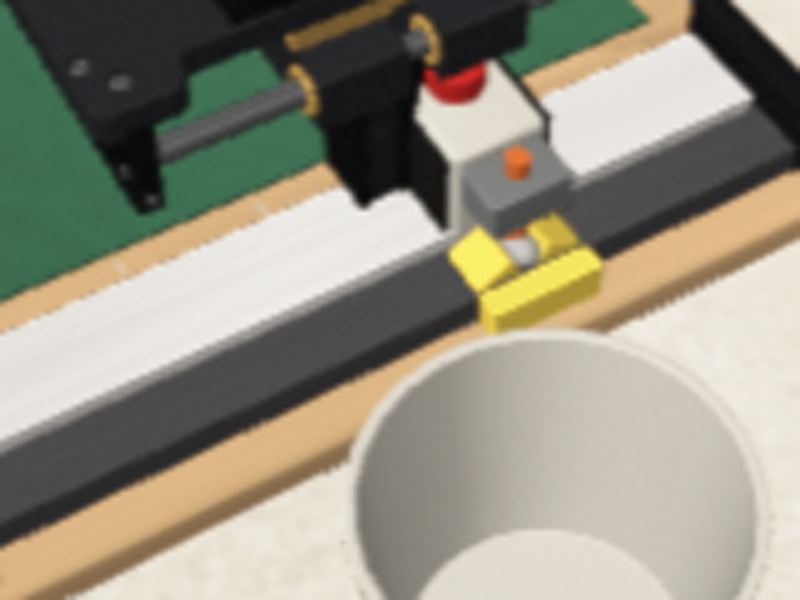

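It clicked in: the force has dropped to zero, the peg is down and the roller sits in the notch. I'll back off, rise and look at the pin.

>>> {"method": "carry_out", "body": {
  "increments": [
    [[0,-10,0],0,0],
    [[0,-25,0],0,0],
    [[0,-25,0],0,0],
    [[-30,-25,0],0,0],
    [[-70,-25,0],0,0],
    [[-110,-25,0],0,0],
    [[-150,-25,0],0,0],
    [[-150,-25,0],0,0],
    [[-150,-25,0],0,0]
  ]
}}

```text
time: 8.6
ee_pos: [0.5678, -0.0384, 0.2003]
ee_rot: [0.174, 1.562, -0.172]
wrist_force: [-0.3, 0.1, -0.4]
grip_width: 0.009
```

```bash
python3 - <<'E'
from h import *
look(9)
ci=arm.camera_info("wrist"); p,d=arm.snapshot("wrist"); cv2.imwrite("pics/wrist9.png",p)
for b in blobs(p,"red",(200,120,420,240),30)[0]: print("pin wrist",b,(w2g(onz("wrist",*b[0],.0795,ci))*1000).round(1))
q,d=arm.snapshot("side"); cv2.imwrite("pics/side9.png",q)
q0,_=arm.snapshot("scene")
a=blobs(q0,"red",(200,170,330,260))[0]; b=blobs(q,"red",(190,120,320,240))[0]; print(a,b)
t=tri(ray("scene",*a[0][0]),ray("side",*b[0][0])); print((w2g(t[0])*1000).round(1),t[1]); rel(-.005,.109,.1)
E
```

```text
t 8.6 gauge mm [ -0.5  49.2 200.3] F gauge [-0.26 -0.01 -0.43] grip 0.00875068603888784
tool y angle from rail 0.0007979702445423941 q [-0.477  0.19   0.535  1.722 -0.102  1.255  1.432]
peg now [([27.8, 112.0, 64.0], [273.3, 212.2], 19)]
peg ref(stop -24) [([27.3, -22.2, 64.0], [192.5, 248.1], 23)]
pin wrist ([319.7, 183.7], [310, 174, 21, 20, 322]) [ -7.1 108.1  79.5]
[([260.7, 193.6], [256, 188, 11, 12, 111])] [([253.5, 194.1], [249, 190, 10, 10, 69])]
[ -5.5 109.6  76.4] 0.0006672407981784299
rel tool mm [98.1 59.9 -3.1]
```

View pics/wrist9.png

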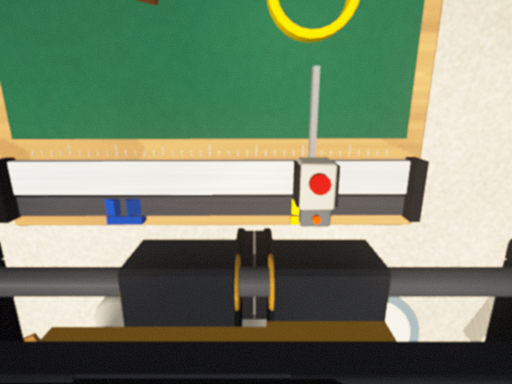

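View pics/scene9.png

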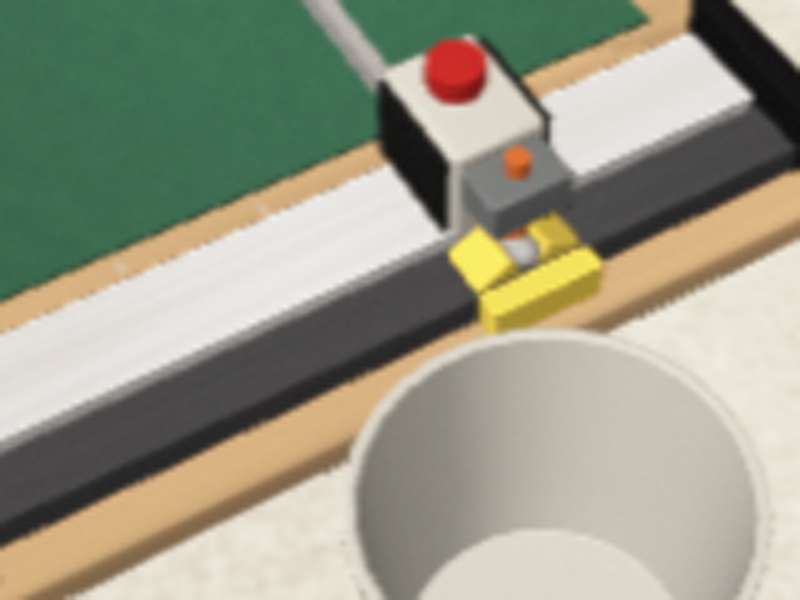

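>>> {"method": "carry_out", "body": {
  "increments": [
    [[0,20,-2],0,0],
    [[20,45,-4],0,0],
    [[50,60,-4],0,0],
    [[80,60,-4],0,0],
    [[105,60,-4],0,0],
    [[110,60,-4],0,0],
    [[110,60,-4],0,0],
    [[110,60,-4],0,0]
  ]
}}

```text
time: 9.6
ee_pos: [0.5772, 0.0211, 0.0905]
ee_rot: [0.173, 1.563, -0.173]
wrist_force: [0.4, -0.2, -0.1]
grip_width: 0.007
```

```bash
python3 - <<'E'
from h import *
look(10); rel(-.006,.109,.071)
E
```

```text
t 9.6 gauge mm [ -4.2 109.3  90.5] F gauge [ 0.4  -0.13 -0.11] grip 0.006513464581616132
tool y angle from rail 0.000707152922205981 q [-0.517  0.313  0.48   1.821 -0.165  1.046  1.376]
peg now [([27.8, 112.0, 64.0], [273.3, 212.2], 19)]
peg ref(stop -24) [([27.3, -22.2, 64.0], [192.5, 248.1], 23)]
rel tool mm [19.9 -0.5 -2. ]
```

View pics/scene10.png

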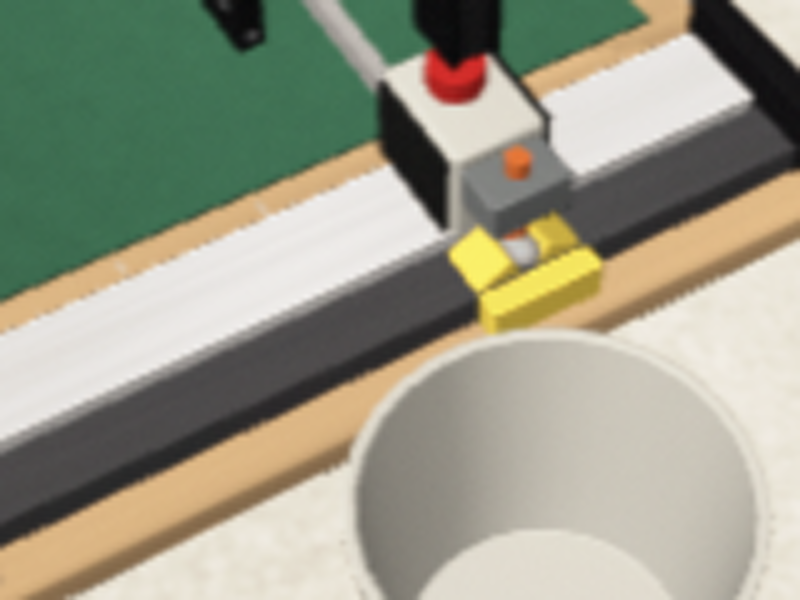

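>>> {"method": "carry_out", "body": {
  "increments": [
    [[4,0,-2],0,0],
    [[8,0,-2],0,0],
    [[10,0,-2],0,0],
    [[12,0,-2],0,0],
    [[13,0,-2],0,0],
    [[15,0,-2],0,0],
    [[17,0,-2],0,0],
    [[17,0,-2],0,0]
  ]
}}

```text
time: 10.45
ee_pos: [0.5746, 0.0218, 0.0722]
ee_rot: [0.172, 1.564, -0.173]
wrist_force: [-0.1, 0.0, 0.5]
grip_width: 0.004
```

```bash
python3 - <<'E'
from h import *
look(11)
E
```

```text
t 10.45 gauge mm [ -6.9 109.4  72.2] F gauge [-0.11 -0.02  0.5 ] grip 0.004419344561608971
tool y angle from rail 0.0003100721551603746 q [-0.514  0.33   0.474  1.842 -0.176  1.011  1.383]
peg now [([27.8, 112.0, 64.0], [273.3, 212.2], 19)]
peg ref(stop -24) [([27.3, -22.2, 64.0], [192.5, 248.1], 23)]
```

>>> {"method": "carry_out", "body": {
  "increments": [
    [[1,0,0],0,0],
    [[2,0,0],0,0],
    [[3,0,0],0,0],
    [[3,0,0],0,0]
  ]
}}

```text
time: 10.9
ee_pos: [0.575, 0.0218, 0.0717]
ee_rot: [0.174, 1.563, -0.172]
wrist_force: [-9.6, -0.3, 23.7]
grip_width: 0.003
```

```bash
python3 - <<'E'
from h import *
look(12)
E
```

```text
t 10.9 gauge mm [ -6.5 109.5  71.7] F gauge [-9.32 -2.37 23.73] grip 0.0027449418189218647
tool y angle from rail 0.0005612627565336484 q [-0.513  0.331  0.474  1.842 -0.178  1.009  1.385]
peg now [([27.8, 112.0, 64.0], [273.3, 212.2], 19)]
peg ref(stop -24) [([27.3, -22.2, 64.0], [192.5, 248.1], 23)]
```

View pics/scene12.png

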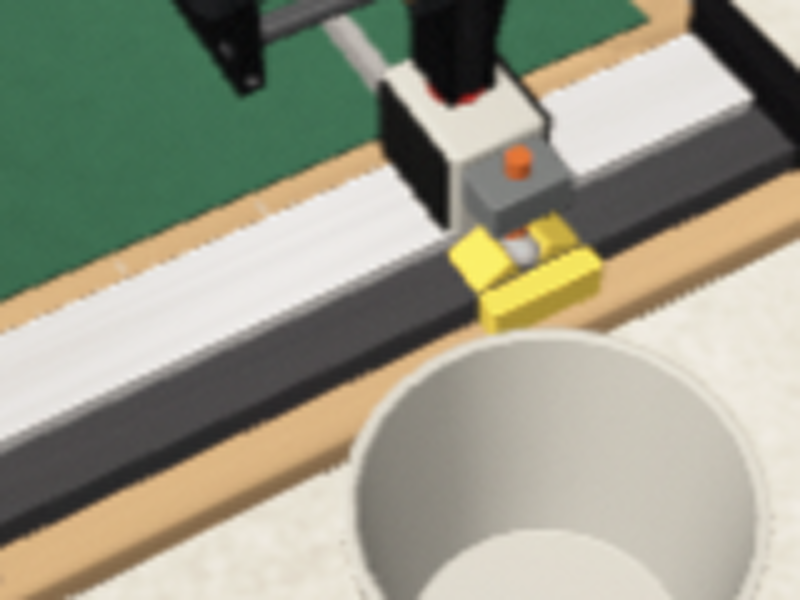

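The pin is bottomed out: 24 N at z = 71.7 mm, where 71.5 is expected. Next I lift straight up and check.

>>> {"method": "carry_out", "body": {
  "increments": [
    [[-3,0,0],0,0],
    [[-15,0,0],0,0],
    [[-50,0,0],0,0],
    [[-90,0,0],0,0],
    [[-130,0,0],0,0],
    [[-130,-60,0],0,0],
    [[-130,-60,0],0,0],
    [[-130,-60,0],0,0]
  ]
}}

```text
time: 11.75
ee_pos: [0.561, -0.0398, 0.2003]
ee_rot: [0.176, 1.563, -0.176]
wrist_force: [-0.5, 0.7, 0.6]
grip_width: 0.007
```

```bash
python3 - <<'E'
from h import *
look(13)
ci=arm.camera_info("wrist"); p,d=arm.snapshot("wrist"); cv2.imwrite("pics/wrist13.png",p)
for b in blobs(p,"red",(200,120,420,240),30)[0]:
    u,v=map(int,np.round(b[0])); print("pin wrist",b,(w2g(onz("wrist",*b[0],.0715,ci))*1000).round(1),"depth pt z",depthpt("wrist",*b[0],d[v,u],ci)[2]); print("block top z",depthpt("wrist",u,v+16,d[v+16,u],ci)[2])
p,d=arm.snapshot("scene"); cv2.imwrite("pics/full13.png",p)
E
```

```text
t 11.75 gauge mm [ -6.7  46.4 200.3] F gauge [-0.68  0.57  0.6 ] grip 0.006844103791816141
tool y angle from rail 0.004911189691397381 q [-0.485  0.176  0.54   1.737 -0.095  1.254  1.424]
peg now [([27.8, 112.0, 64.0], [273.3, 212.2], 19)]
peg ref(stop -24) [([27.3, -22.2, 64.0], [192.5, 248.1], 23)]
pin wrist ([319.1, 187.8], [310, 179, 19, 19, 268]) [ -6.4 108.9  71.5] depth pt z 0.07042642832799195
block top z 0.0696316120226253
```

View pics/scene13.png

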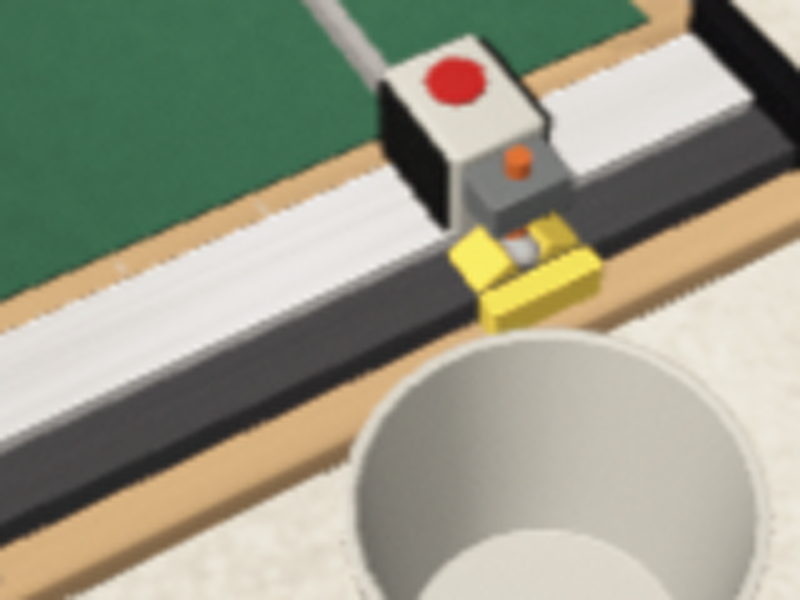

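View pics/full13.png

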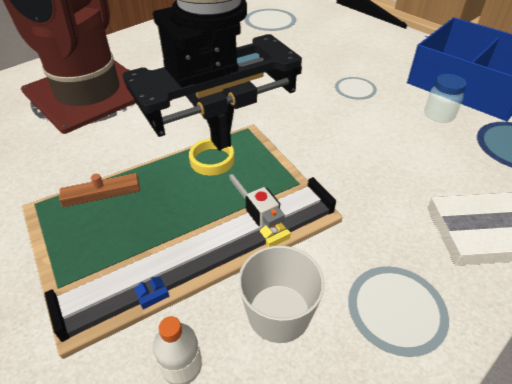

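The pin is almost flush, the roller is still in the yellow notch, and the tape roll, paper weight, tub and bottle haven't moved. The arm is clear, so I'm handing the job in.

```bash
python3 -c "
from bench import arm
print(arm.job_done())"
```

```text
the job is handed in; nothing more can be done
None
```

The white stop is in the yellow catch and the red pin is pressed all the way down. I handed the job in at about 12 s of the 64 s allowed; the hand-in reports no verdict.

- **Push:** I pushed with the shut fingertips on the pad facing the gauge's -y, so nothing was pinched. The push rose to about 7.7 N at the crest and then fell to nothing as the stop jumped in.
- **Catch:** In the last pictures the roller sits in the yellow notch with the orange peg down. The stop is at about y = 109 mm, and I measured the notch at about 107–110 mm.
- **Pin:** I pressed until it met a hard stop, about 24 N at tool height 71.7 mm, where 71.5 mm was expected. After lifting off, the pin's top read about 70.4 mm, against 69.6 mm for the block's top. That is about 1 mm proud instead of the stated 2 mm, which is within the camera's error.
- **Disagreements:** The scene and side cameras differed by up to 5 mm on single points. I relied on the two views combined, the wrist view and the force readings instead.
- **Surroundings:** The arm ended well clear, at a height of 200 mm. The tape roll, paper weight, tub and bottle look unmoved.

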